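# Load the sample cell into the ambulance photometer

### The arm

A 6-joint arm with a two-finger parallel gripper is mounted at the origin on the work surface. World frame = base frame: x ahead of the robot, y to its left, z up, the work surface at z = 0. Lengths are in mm, angles in rad, forces in N, time in s.
With the tool pointing down it reaches from about 150 to 775 mm from the base axis. Payload 6.1 kg.
Tool frame: the origin (TCP) lies between the finger pads; the fingertips stand 17 mm ahead of it and the grasp point (between the pads) lies 2 mm behind it; z points along the fingers, y is the line along which they close (so a half turn about z gives the same grasp; the last joint's range is limited). The gripper opens to 85 mm and grips with 20 to 120 N. Pads are 22 mm wide; open, the fingers measure 114 mm over their backs; the gripper's body (76 mm by 85 mm) begins 54 mm behind the grasp point. The pads swing forward as they close: fully open they stand 13 mm farther back than shut.
Start: joints at [-1.136, 0.126, -0.04, 1.405, 0, 1.571], TCP at [221.137, -476.137, 248.295] pointing down, gripper open.
Joint ranges: [-2.72, 2.72], [-0.95, 1.95], [-1.27, 1.35], [-1.78, 2.02], [-1.46, 1.47], [-3.14, 3.14]. Speed limits (rad/s): [2.39, 2.39, 3.01, 3.14, 3.14, 3.14].

### API

Orientations are given as a 3x3 rotation matrix whose columns are the frame's x, y, z axes.
In Python, from rig import arm gives the robot as it stands.
- The arm moves only by the shell command python3 -m creep 'ROWS' [OPENING]. ROWS is JSON, a list of rows, each an object with "linear": the shift along the tool's x, y, z in m, a list of three; "turn": the turn about the tool's z in rad. A call has exactly 10 rows; each row shifts and turns the commanded pose from where the row before left it, along the tool's axes as they then stand; what a row does not reach is not made up. A row lasts 1/10 s, in which the tool goes at most 50 mm and 8.59 degrees, less where a joint would pass 70% of its speed; a pose out of reach is approached as far as the arm can. A call is refused whole if a number of a shift passes 0.05 or a number of a turn 0.15, either way. A call with a gripper value outside its range is refused whole. OPENING is the finger opening in m, from 0 to 0.0854, set as the call begins (- or left out, the last holds). The fingers move at their own pace and stop on an object; the grip force is fixed at half the most. Time passes only in rows, so rows that do not move let the fingers close, or fill a call up. It gives the time, the measured TCP pose, the force, the opening and the grip force at its end, in the units of the state.
- arm.get_state(): the state, without advancing time (a new reading comes with each control period).
- arm.capture(name): name is "scene" or "side" or "wrist"; returns a dict with "image" (420x560x3 uint8, red, green, blue), "K" (3x3 intrinsics, pixels), "D" ([k1, k2, p1, p2, k3] as OpenCV has them; the pictures are not rectified), "position" and "orientation" of the camera in the world. Camera axes: x right, y up, looking along -z (the intrinsics and any distortion apply to the point x, -y, -z); pixel columns grow to the right and rows downward; lengths in mm; the calibration is good to about 2 mm. A picture is of the moment at which its call begins. There is no depth.
- arm.finish_job(): hands the job in; it is judged then, once.
The state is a dict: "t": time; "joint_positions": joint angles; "qvel": joint speeds; "tau": joint torques, N m; "eef_pos": TCP position; "tool_rot": TCP orientation; "wrist_force": force on the tool from outside, world axes, zero at the start; "torque": the same for the moment, N m; "gripper_width": opening from 0.0 (shut) to 1.0 (fully open); "finger_force": force on a finger pad.
Only numpy, scipy, OpenCV 4.12 (cv2) and the standard library are available. Lean on these libraries where they do the work, as an engineer would, in place of code of your own. Each camera call takes 0.05 s, during which the arm holds its last target. There are 200 camera calls.

### The job

Slide the photometer's gate fully open, slide the square sample cell along the counter into the bay until it is fully home against the back stop with its two clear windows facing the lamp and detector ports (ribbed faces to the gate and the stop), then slide the gate fully shut behind it and let go. The cell is full, so never lift or tip it off the counter, and never touch its clear windows with the gripper or arm. Leave the other things on the counter where they stand.

Things in the scene. Friction and masses are not known exactly. Their poses are not given: they have to be found in the camera images.
- photometer: White fixed bench unit, x -150 to 120 mm, y 0 to 150, 66 high (dark light tubes on top to 71). Origin: counter level, middle of the bay mouth; y points into the bay, x along the light path, z up. Bay: open top, counter as floor, 90 wide, flat back stop 89 deep, mouth flaring to 108 over the first 18 mm. Turned up to 0.25 rad from world axes.
- bay_home (a point): Where the cell's centre lies when fully home: 47 mm inside the bay mouth, 32 mm above the counter. Axes as the photometer's; the light path runs through it along x between the round ports in the bay's side walls.
- gate (a joint): Gate across the bay mouth, in m: 0 shut, 0.105 fully open (out of the cell's way from 0.097). Slides to the photometer's -x, stays where left, about 1.5 N friction. Aluminium plate 104 mm wide, 6 thick, 4 to 62 mm above the counter, its middle plane 9 mm in front of the mouth (photometer y = -9 mm). Starts 0 to 35 mm open.
- gate_tab (a point): Middle of the black upright tab at the middle of the gate's top edge: 16 mm (photometer x) by 14 mm (y), from 62 to 105 mm above the counter; this point at 86 mm. When shut it is at photometer x = 0. Moves with the gate; can be pushed from either side or pinched.
- cell_center (a point): Centre, half-way up, of the loose square cell: 84 x 84 mm, 64 high, 0.3 to 0.65 kg. Faces at +-y: opaque grey ribbed end blocks 17 mm thick (from above: two grey bars with the clear chamber between). Faces at +-x: clear windows. z up. Goes in with its y along the photometer's y, either end first; a quarter turn off also fits but is wrong. Starts turned up to 1 rad from world axes.
- cell_windows: The cell's two clear windows, on its +x and -x faces, 50 mm wide, 54 high, set back 3 mm between the end blocks; origin at the centre of the cell's underside, axes as the cell's. Not to be touched by gripper or arm.
- saline_bottle: Bystander: bottle 56 mm across, 130 mm high, standing; origin at the centre of its foot.
- swab_jar: Bystander: glass jar 68 mm across, 85 mm high, standing; origin at the centre of its foot.
- tape_roll: Bystander: tape roll lying flat, 90 mm across, 25 mm high; origin at the centre of its underside.
- kidney_bowl: Bystander: steel bowl 100 mm across, 50 mm high; origin at the centre of its underside.
- wipes_box: Bystander: white box 90 mm (x) by 140 mm (y), 60 mm high; origin at the centre of its underside.
- gel_bottle: Bystander: white bottle 60 mm across, 160 mm high, standing; origin at the centre of its foot.
Things that resemble listed ones, but are neither listed nor needed, are in the scene too. Leave any yellow look-alike of the part that bears cell_center alone.

How it is judged (in metres and radians):
On the way, in this order (a step that is already met when the one before it is completed fails the run):
1. the gate is slid fully open (value of joint gate above 0.095 m), for 0.2 s.
2. the cell stands fully home in the bay, windows to the ports (y of cell_center in the frame of bay_home between -0.005 and 0.005 m and x of cell_center in the frame of bay_home between -0.006 and 0.006 m and angle between the x axis of cell_center and the x axis of bay_home, either way round below 0.09 rad and height (world z) of cell_center below 0.036 m and angle between cell_center's own z axis and vertical below 0.06 rad), for 0.2 s.
At the end, for the whole second after the job is handed in: The cell stands flat on the counter in the bay within 5 mm of fully home (6 mm across), its window axis within 0.09 rad of the light path, at rest; the gate is shut to within 6 mm (all of step 2 and value of joint gate below 0.006 m and linear speed of cell_windows below 0.01 m/s); the robot touches nothing.
It fails at once if a clear window is touched by the gripper or arm (over 1 N) (contact force between any of the fingers, the arm and cell_windows above 1 N).
It fails at once if the cell is lifted more than 12 mm or tipped more than 0.15 rad (height (world z) of cell_center above 0.044 m or angle between cell_center's own z axis and vertical above 0.15 rad).
It fails at once if a bystander is shifted by more than 30 mm or tipped over (distance of any of saline_bottle, swab_jar, tape_roll, kidney_bowl, wipes_box, gel_bottle from where it was at the start of the episode above 0.03 m or angle between any of saline_bottle, swab_jar, gel_bottle's own z axis and vertical above 0.5 rad).
It also fails if it takes over 67 s, if anything falls off the work surface, if the arm or the gripper's body presses on something with over 40 N, if the wrist force passes 120 N, or if a joint passes its speed limit or range.

## Working session

There is one attempt and no reset: what is moved stays moved. The work goes in short steps, Python scripts to look and compute and a shell command to move; the robot and the scene stay as the last step left them, time stands still between calls to the robot, and variables do not carry over. Pictures are saved under pics/ and viewed, at most 10 in all, crops included, and the job is handed in when it is done.

```bash
mkdir -p pics; ls; cat > h.py <<'E'
import numpy as np, cv2, json
from rig import arm
def snap(name,fn=None):
    c=arm.capture(name); np.savez(f'{name}.npz',**{k:np.array(v) for k,v in c.items()})
    if fn: cv2.imwrite(f'pics/{fn}.png',c['image'][:,:,::-1])
    return c
def load(name): return dict(np.load(f'{name}.npz'))
def ray(c,uv):
    p=cv2.undistortPoints(np.array(uv,float).reshape(-1,1,2),np.array(c['K']),np.array(c['D'])).reshape(-1,2)
    d=np.c_[p[:,0],-p[:,1],-np.ones(len(p))]@np.array(c['orientation']).T
    return np.array(c['position']),d
def onz(c,uv,z):
    o,d=ray(c,uv); return o+d*((z-o[2])/d[:,2])[:,None]
def proj(c,P):
    q=(np.array(P,float).reshape(-1,3)-c['position'])@np.array(c['orientation'])
    q=q*[1,-1,-1]
    return cv2.projectPoints(q,np.zeros(3),np.zeros(3),np.array(c['K']),np.array(c['D']))[0].reshape(-1,2)
E
python3 - <<'E'
from h import *
for n in('scene','side'):
    c=snap(n,n+'0'); print(n,c['position'],c['orientation'],c['K'])
print(arm.get_state())
E
```

```text
pics
scene [816.38363807 326.81180872 950.85708889] [[-8.25819771e-01 -4.81897763e-01  2.92909971e-01]
 [ 5.63934132e-01 -7.05688259e-01  4.28931668e-01]
 [ 1.91638691e-06  5.19402182e-01  8.54529913e-01]] [[397.21892598   0.         285.16718701]
 [  0.         397.21892598 208.89171353]
 [  0.           0.           1.        ]]
side [430.63806859 504.67394855 638.45382267] [[-9.87772652e-01  1.01569262e-01 -1.18274570e-01]
 [-1.55900958e-01 -6.42153571e-01  7.50555583e-01]
 [ 2.82938868e-04  7.59817397e-01  6.50136481e-01]] [[394.50194134   0.         275.77332462]
 [  0.         394.50194134 207.57084972]
 [  0.           0.           1.        ]]
{'t': 0.1, 'joint_positions': array([-1.13601743e+00,  1.26334977e-01, -4.04876357e-02,  1.40539468e+00,
        3.52148759e-05,  1.57083696e+00]), 'qvel': array([ 0.00022248, -0.0014924 ,  0.00271209,  0.00129021, -0.0002592 ,
       -0.00089299]), 'tau': array([ 1.41010023e-03, -4.36904132e+01,  3.53606093e+01,  1.37026812e-02,
        1.51597851e-04,  8.90745355e-06]), 'eef_pos': array([ 221.0039697 , -475.84985292,  247.60716445]), 'tool_rot': array([[ 9.06980331e-01,  4.21172599e-01, -5.66585853e-04],
       [ 4.21172979e-01, -9.06979395e-01,  1.30359571e-03],
       [ 3.51570994e-05, -1.42096632e-03, -9.99998990e-01]]), 'wrist_force': array([-0.81132363,  0.46257688,  0.12706664]), 'torque': array([-0.02364838, -0.01450061, -0.06535235]), 'finger_force': 0.0, 'gripper_width': 0.9971461607310542}
```

View pics/scene0.png

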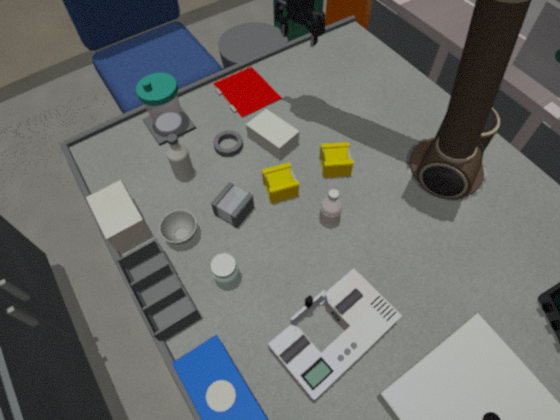

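View pics/side0.png

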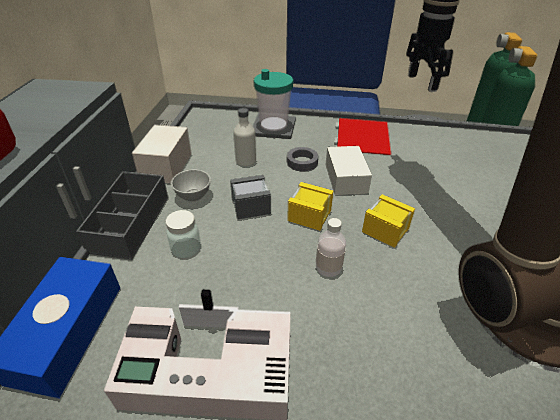

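Both views show one grey cell, at scene (233,203) and side (250,196), and two yellow look-alikes at scene (280,182) and (337,160). The grey one is the cell. The photometer is at scene (335,335) with the gate tab at (309,301). Next is one enlarged crop to confirm the cell and read its corners.

```bash
python3 - <<'E'
from h import *
a=load('scene')['image'][175:235,203:263,::-1]; b=load('side')['image'][170:225,223:278,::-1]
c=load('scene')['image'][262:400,262:407,::-1]; d=load('side')['image'][282:420,100:300,::-1]
r=lambda i,s: cv2.resize(i,s,interpolation=cv2.INTER_CUBIC)
cv2.imwrite('pics/crop1.png',np.vstack([np.hstack([r(a,(300,300)),r(b,(300,300))]),np.hstack([r(c,(300,286)),r(d,(300,207+79))])]))
E
```

```text
(no output)
```

View pics/crop1.png

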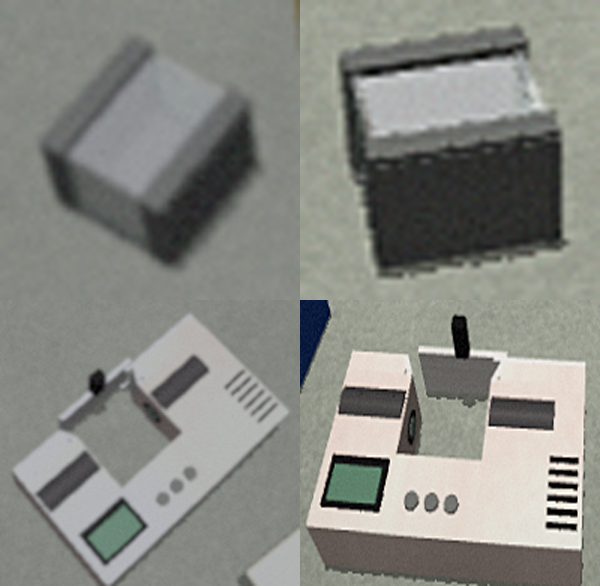

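Crop: the cell is a grey-ended block with clear chamber between, as described, with top corners at scene (230,183), (253,195), (233,215), (212,203). The photometer's top corners and gate tab are also clear.

```bash
cat > meas.py <<'E'
from h import *
s=load('scene');d=load('side')
def show(n,P):
    c=P.mean(0);e=np.roll(P,-1,0)-P
    print(n,'ctr',c[:2].round(1),'edges',np.hypot(e[:,0],e[:,1]).round(1),'ang',np.degrees(np.arctan2(e[:,1],e[:,0])).round(1)); print(P[:,:2].round(0).tolist())
show('cell scene',onz(s,[(229.6,182.6),(253,195),(233.4,215.4),(211.6,203.4)],64))
show('cell side',onz(d,[(230.3,181.4),(264.25,175.9),(269.9,190.5),(235.8,197.1)],64))
show('ph scene',onz(s,[(353.8,269.2),(401.2,314.1),(314.2,399.6),(268.8,343.1)],66))
show('ph side',onz(d,[(134.7,306.6),(290,311.9),(290,401.7),(104.7,392)],66))
print('tab top',onz(s,[(308.9,297)],105),onz(d,[(100+160/1.5,282+18/2.07)],105))
for n,z,p in [('saline',0,(182,178)),('jar',85,(223,263)),('tape',25,(228,142)),('bowl',50,(179,227)),('yel1',64,(280,178)),('yel2',64,(337,155)),('gel',100,(333,205)),('wipes',60,(275,127)),('box',60,(118,207)),('tray',40,(160,290)),('white?',0,(272,133))]:
    print(n,onz(s,[p],z)[0,:2].round(0))
E
python3 meas.py
```

```text
cell scene ctr [ 611.7 -223.9] edges [77.1 79.4 70.6 79.5] ang [ 114.    18.3  -65.7 -156.9]
[[590.0, -273.0], [559.0, -203.0], [634.0, -178.0], [663.0, -242.0]]
cell side ctr [ 608.1 -227.3] edges [85.1 60.3 82.4 63.2] ang [-155.6  113.    26.4  -64.4]
[[660.0, -238.0], [582.0, -273.0], [558.0, -218.0], [632.0, -181.0]]
ph scene ctr [595.8 203.9] edges [148.1 270.4 149.1 264.6] ang [  97.5    6.7  -84.7 -173.5]
[[473.0, 115.0], [453.0, 262.0], [722.0, 294.0], [736.0, 145.0]]
ph side ctr [592.4 202.9] edges [270.1 152.6 271.5 151. ] ang [-173.    97.5    6.7  -83.1]
[[736.0, 144.0], [468.0, 111.0], [448.0, 262.0], [718.0, 294.0]]
tab top [[611.39585217 119.37824426 105.        ]] [[608.61514341 118.40860176 105.        ]]
saline [ 682. -411.]
jar [725. -67.]
tape [ 508. -434.]
bowl [ 766. -235.]
yel1 [ 468. -208.]
yel2 [ 289. -184.]
gel [419. -42.]
wipes [ 374. -376.]
box [ 876. -377.]
tray [ 882. -112.]
white? [ 366. -407.]
```

```bash
cat > plan.py <<'E'
from h import *
from scipy.optimize import fsolve
# photometer frame
O=np.array([618.,131.]); A=np.radians(6.8)
def w(x,y): # photometer -> world
    return O+np.array([x*np.cos(A)-y*np.sin(A),x*np.sin(A)+y*np.cos(A)])
def b(p):
    d=np.array(p[:2])-O; return np.array([d[0]*np.cos(A)+d[1]*np.sin(A),-d[0]*np.sin(A)+d[1]*np.cos(A)])
def pose():
    s=arm.get_state(); R=s['tool_rot']; return s['eef_pos'],np.arctan2(R[1,1],R[0,1]),s
def twist(p0,a0,p1,a1,n):
    """constant tool-frame row; a = world angle of tool y; tool z down so turn=-dyaw"""
    da=(a1-a0+np.pi/2)%np.pi-np.pi/2  # half turn symmetric
    def end(v):
        p=np.array(p0[:2],float);a=a0
        for _ in range(n):
            ty=np.array([np.cos(a),np.sin(a)]);tx=np.array([-ty[1],ty[0]])
            p=p+v[0]*tx+v[1]*ty; a+=da/n
        return p
    v=fsolve(lambda v:end(v)-p1[:2],[0,0])
    return n,(v/1000).round(4),round((p0[2]-p1[2])/n/1000,4),'turn',round(-da/n,4)
def go(x,y,z,a,n):
    p,a0,s=pose(); print(p.round(1),np.degrees(a0).round(1),twist(p,a0,(x,y,z),np.radians(a),n))
E
python3 - <<'E'
from plan import *
t=w(-9,-9);print(t);go(t[0],t[1],200,6.8,20)
E
```

```text
[610.12894614 120.99767471]
[ 221.  -475.8  247.6] -65.1 (20, array([0.038 , 0.0014]), np.float64(0.0024), 'turn', np.float64(-0.0627))
```

```bash
R='{"linear":[0.038,0.0014,0.0024],"turn":-0.0627}'; python3 -m creep '[{"linear":[0.038,0.0014,0.001],"turn":-0.0627},{"linear":[0.038,0.0014,0.001],"turn":-0.0627},{"linear":[0.038,0.0014,0.001],"turn":-0.0627},{"linear":[0.038,0.0014,0.001],"turn":-0.0627},{"linear":[0.038,0.0014,0.001],"turn":-0.0627},{"linear":[0.038,0.0014,0.001],"turn":-0.0627},{"linear":[0.038,0.0014,0.001],"turn":-0.0627},{"linear":[0.038,0.0014,0.001],"turn":-0.0627},{"linear":[0.038,0.0014,0.001],"turn":-0.0627},{"linear":[0.038,0.0014,0.001],"turn":-0.0627}]' 0.06
python3 -m creep '[{"linear":[0.038,0.0014,0.001],"turn":-0.0627},{"linear":[0.038,0.0014,0.001],"turn":-0.0627},{"linear":[0.038,0.0014,0.001],"turn":-0.0627},{"linear":[0.038,0.0014,0.001],"turn":-0.0627},{"linear":[0.038,0.0014,0.001],"turn":-0.0627},{"linear":[0.038,0.0014,0.001],"turn":-0.0627},{"linear":[0.03,0.0014,0.001],"turn":-0.0627},{"linear":[0.022,0.0014,0.001],"turn":-0.0627},{"linear":[0,0,0],"turn":-0.0627},{"linear":[0,0,0],"turn":-0.0627}]'
python3 - <<'E'
from plan import *
c=snap('wrist','w1'); print(c['position'],c['orientation'])
t=w(-9,-9);print(proj(c,[[*t,105],[*t,62],[*w(0,0),66],[*w(0,89),66],[*w(-150,0),66],[*w(120,0),66]]).round())
go(t[0],t[1],92,6.8,10)
E
```

```text
t: 1.1
eef_pos: [512.8, -239.5, 237.6]
tool_rot: [[0.485, 0.874, -0.001], [0.874, -0.485, 0.0], [-0.0, -0.001, -1.0]]
wrist_force: [0.6, -0.2, 0.4]
gripper_width: 0.701
finger_force: 0.0
t: 2.1
eef_pos: [606.2, 21.5, 229.5]
tool_rot: [[-0.122, 0.993, -0.001], [0.993, 0.122, -0.0], [0.0, -0.001, -1.0]]
wrist_force: [-0.3, 1.0, -0.0]
gripper_width: 0.702
finger_force: 0.0
[596.75371236  99.36836381 354.65465219] [[ 0.99245488 -0.11748702 -0.03507284]
 [ 0.12258992  0.94560135  0.30134663]
 [-0.0022394  -0.30337251  0.95286941]]
[[308.  69.]
 [305.  73.]
 [317.  61.]
 [320. -66.]
 [128.  62.]
 [466.  64.]]
[606.2  21.1 229.6] 7.1 (10, array([0.0099, 0.0016]), np.float64(0.0138), 'turn', np.float64(0.0005))
```

View pics/w1.png

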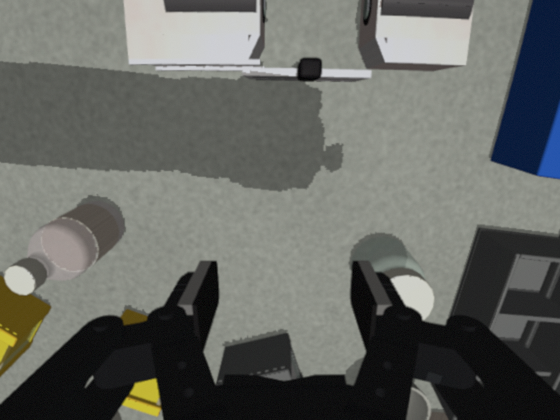

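The wrist view shows the tab at (309,69), against a prediction of (308,69). The photometer's front corners also match the prediction, so I'll go down and pinch the tab.

```bash
python3 -m creep '[{"linear":[0.02,0.003,0.01],"turn":0},{"linear":[0.02,0.003,0.01],"turn":0},{"linear":[0.02,0.003,0.015],"turn":0},{"linear":[0.02,0.003,0.02],"turn":0},{"linear":[0.019,0.003,0.02],"turn":0},{"linear":[0,0.001,0.02],"turn":0.002},{"linear":[0,0,0.02],"turn":0.003},{"linear":[0,0,0.016],"turn":0},{"linear":[0,0,0.006],"turn":0},{"linear":[0,0,0],"turn":0}]' 0.06
python3 -m creep '[{"linear":[0,0,0],"turn":0},{"linear":[0,0,0],"turn":0},{"linear":[0,0,0],"turn":0},{"linear":[0,0,0],"turn":0},{"linear":[0,0,0],"turn":0},{"linear":[0,0,0],"turn":0},{"linear":[0,0,0],"turn":0},{"linear":[0,0,0],"turn":0},{"linear":[0,0,0],"turn":0},{"linear":[0,0,0],"turn":0}]' 0.0
```

```text
t: 3.15
eef_pos: [609.9, 120.3, 92.2]
tool_rot: [[-0.112, 0.994, -0.002], [0.994, 0.112, -0.0], [-0.0, -0.002, -1.0]]
wrist_force: [-0.5, -1.2, 0.4]
gripper_width: 0.703
finger_force: 0.0
t: 4.15
eef_pos: [611.2, 120.7, 94.5]
tool_rot: [[-0.113, 0.994, 0.002], [0.994, 0.113, 0.0], [0.0, 0.002, -1.0]]
wrist_force: [-0.9, -1.6, 5.6]
gripper_width: 0.17
finger_force: 59.3
```

```bash
python3 -m creep '[{"linear":[0,-0.006,0],"turn":0},{"linear":[0,-0.012,0],"turn":0},{"linear":[0,-0.012,0],"turn":0},{"linear":[0,-0.012,0],"turn":0},{"linear":[0,-0.012,0],"turn":0},{"linear":[0,-0.012,0],"turn":0},{"linear":[0,-0.012,0],"turn":0},{"linear":[0,-0.010,0],"turn":0},{"linear":[0,-0.006,0],"turn":0},{"linear":[0,-0.002,0],"turn":0}]'
python3 -m creep '[{"linear":[0,-0.001,0],"turn":0},{"linear":[0,-0.001,0],"turn":0},{"linear":[0,-0.001,0],"turn":0},{"linear":[0,0,0],"turn":0},{"linear":[0,0,0],"turn":0},{"linear":[0,0,0],"turn":0},{"linear":[0,0,0],"turn":0},{"linear":[0,0,0],"turn":0},{"linear":[0,0,0],"turn":0},{"linear":[0,0,0],"turn":0}]'
python3 -c "
from plan import *
print(b(pose()[0]))"
```

```text
t: 5.15
eef_pos: [515.4, 110.4, 94.4]
tool_rot: [[-0.113, 0.994, 0.002], [0.994, 0.113, 0.002], [0.001, 0.002, -1.0]]
wrist_force: [1.3, 1.1, 5.9]
gripper_width: 0.174
finger_force: 59.4
t: 6.15
eef_pos: [514.7, 110.3, 94.4]
tool_rot: [[-0.113, 0.994, 0.005], [0.994, 0.113, 0.002], [0.001, 0.005, -1.0]]
wrist_force: [7.1, 3.0, 3.4]
gripper_width: 0.175
finger_force: 59.2
[-105.07326898   -8.32924422]
```

```bash
python3 -m creep '[{"linear":[0,0.001,0],"turn":0},{"linear":[0,0.001,0],"turn":0},{"linear":[0,0,0],"turn":0},{"linear":[0,0,0],"turn":0},{"linear":[0,0,-0.02],"turn":0},{"linear":[0,0,-0.03],"turn":0},{"linear":[0,0,-0.03],"turn":0},{"linear":[0,0,-0.03],"turn":0},{"linear":[0,0,-0.03],"turn":0},{"linear":[0,0,0],"turn":0}]' 0.05
python3 -c "
from plan import *
go(643,-298,235,24.5,12)"
```

```text
t: 7.15
eef_pos: [515.7, 110.0, 237.5]
tool_rot: [[-0.113, 0.994, 0.006], [0.994, 0.113, 0.001], [0.001, 0.006, -1.0]]
wrist_force: [0.8, 0.3, -0.0]
gripper_width: 0.582
finger_force: 0.0
[515.7 110.  237.5] 6.5 (12, array([-0.0357,  0.0016]), np.float64(0.0002), 'turn', np.float64(-0.0262))
```

```bash
python3 -m creep '[{"linear":[-0.043,0.002,0],"turn":-0.0314},{"linear":[-0.043,0.002,0],"turn":-0.0314},{"linear":[-0.043,0.002,0],"turn":-0.0314},{"linear":[-0.043,0.002,0],"turn":-0.0314},{"linear":[-0.043,0.002,0],"turn":-0.0314},{"linear":[-0.043,0.002,0],"turn":-0.0314},{"linear":[-0.043,0.002,0],"turn":-0.0314},{"linear":[-0.043,0.002,0],"turn":-0.0314},{"linear":[-0.043,0.002,0],"turn":-0.0314},{"linear":[-0.043,0.002,0],"turn":-0.0314}]'
python3 -m creep '[{"linear":[0,0,0],"turn":0},{"linear":[0,0,0],"turn":0},{"linear":[0,0,0],"turn":0},{"linear":[0,0,0],"turn":0},{"linear":[0,0,0],"turn":0},{"linear":[0,0,0],"turn":0},{"linear":[0,0,0],"turn":0},{"linear":[0,0,0],"turn":0},{"linear":[0,0,0],"turn":0},{"linear":[0,0,0],"turn":0}]'
python3 - <<'E'
from plan import *
c=snap('wrist','w2')
h=np.array([np.cos(np.radians(114.5)),np.sin(np.radians(114.5))]);n=np.array([h[1],-h[0]]);C=np.array([610,-225])
print(proj(c,[[*(C+42*(i*n+j*h)),64] for i,j in((-1,-1),(1,-1),(1,1),(-1,1))]).round())
E
```

```text
t: 8.15
eef_pos: [641.2, -301.5, 232.2]
tool_rot: [[-0.415, 0.91, -0.001], [0.91, 0.415, 0.001], [0.001, -0.001, -1.0]]
wrist_force: [0.5, -0.2, 0.8]
gripper_width: 0.589
finger_force: 0.0
t: 9.15
eef_pos: [641.2, -299.8, 233.2]
tool_rot: [[-0.414, 0.91, -0.0], [0.91, 0.414, 0.0], [0.0, -0.0, -1.0]]
wrist_force: [-0.6, 0.3, -0.2]
gripper_width: 0.586
finger_force: 0.0
[[238. 147.]
 [336. 147.]
 [341.  41.]
 [235.  41.]]
```

View pics/w2.png

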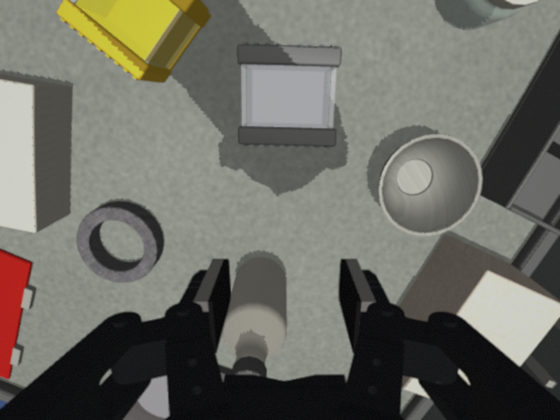

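```bash
python3 - <<'E'
from plan import *
c=load('wrist')
P=onz(c,[(238,45),(341,47),(336,145),(239,144)],64)
e=np.roll(P,-1,0)-P
print(P[:,:2].round(),P.mean(0),np.hypot(e[:,0],e[:,1]),np.degrees(np.arctan2(e[:,1],e[:,0]))-24.5)
print('saline foot',onz(c,[(260,282)],0),'top',onz(c,[(250,362)],130), 'jar?',onz(c,[(490,10)],10), proj(c,[[682,-411,0],[682,-411,130]]))
C=P.mean(0)[:2]; print(b(C))
E
```

```text
[[ 558. -206.]
 [ 633. -173.]
 [ 665. -244.]
 [ 589. -278.]] [ 611.17081442 -225.40517422   64.        ] [81.90521959 77.93586937 82.92428321 78.56352995] [  -1.01001711  -90.66642973 -180.57669538   88.58935421]
saline foot [[ 668.29858244 -428.6515575     0.        ]] top [[ 668.91345254 -429.02536756  130.        ]] jar? [[749.76330349 -72.46757535  10.        ]] [[276.64557562 274.23006335]
 [273.18913159 351.45741217]]
[ -48.98093268 -353.08944224]
```

The wrist view shows the cell's top at (238,45)–(336,145), which gives centre (611,-225) and heading 113.8°. This agrees with the first measurement. I'll descend behind the near ribbed face.

```bash
python3 -m creep '[{"linear":[0,0.0025,0.02],"turn":0.012},{"linear":[0,0,0.025],"turn":0},{"linear":[0,0,0.025],"turn":0},{"linear":[0,0,0.025],"turn":0},{"linear":[0,0,0.025],"turn":0},{"linear":[0,0,0.025],"turn":0},{"linear":[0,0,0.025],"turn":0},{"linear":[0,0,0.02],"turn":0},{"linear":[0,0,0.01],"turn":0},{"linear":[0,0,0],"turn":0}]' 0.045
python3 -m creep '[{"linear":[0.006,0,0],"turn":0},{"linear":[0.006,0,0],"turn":0},{"linear":[0.004,0,0],"turn":0},{"linear":[0.003,0,0],"turn":0},{"linear":[0.003,0,0],"turn":0},{"linear":[0.003,0,0],"turn":0},{"linear":[0.003,0,0],"turn":0},{"linear":[0.003,0,0],"turn":0},{"linear":[0.003,0,0],"turn":0},{"linear":[0.003,0,0],"turn":0}]'
```

```text
t: 10.2
eef_pos: [642.6, -298.3, 31.5]
tool_rot: [[-0.403, 0.915, -0.003], [0.915, 0.403, 0.001], [0.002, -0.002, -1.0]]
wrist_force: [-0.0, -0.6, 0.1]
gripper_width: 0.526
finger_force: 0.0
t: 11.2
eef_pos: [628.8, -265.1, 33.6]
tool_rot: [[-0.403, 0.915, 0.001], [0.915, 0.403, -0.001], [-0.001, 0.0, -1.0]]
wrist_force: [1.1, -3.0, 1.8]
gripper_width: 0.529
finger_force: 0.0
```

```bash
python3 -m creep '[{"linear":[0.006,0,0],"turn":0},{"linear":[0.008,-0.002,0],"turn":0.036},{"linear":[0.008,-0.0038,0],"turn":0.072},{"linear":[0.008,-0.0038,0],"turn":0.072},{"linear":[0.008,-0.0038,0],"turn":0.072},{"linear":[0.008,-0.0038,0],"turn":0.072},{"linear":[0.008,-0.0038,0],"turn":0.072},{"linear":[0.008,-0.0038,0],"turn":0.072},{"linear":[0.008,-0.0038,0],"turn":0.072},{"linear":[0.006,-0.002,0],"turn":0.036}]'
python3 - <<'E'
from plan import *
c=snap('wrist','w3')
p,a,s=pose(); h=np.array([-np.sin(a),np.cos(a)]); n=np.array([h[1],-h[0]])
C=p[:2]+53*h; print(p,np.degrees(a),'com guess',C,b(C))
print(proj(c,[[*(C+42*(i*n+j*h)),64] for i,j in((-1,-1),(1,-1),(1,1),(-1,1))]).round())
E
```

```text
t: 12.2
eef_pos: [583.6, -195.6, 33.0]
tool_rot: [[0.163, 0.987, -0.002], [0.987, -0.163, 0.0], [-0.0, -0.002, -1.0]]
wrist_force: [-0.8, -4.1, 0.8]
gripper_width: 0.531
finger_force: 0.0
[ 583.51721837 -194.65330285   32.98199719] -9.352237453434935 com guess [ 592.12990311 -142.35778046] [ -58.05475988 -268.37172524]
[[156. 314.]
 [414. 314.]
 [450.  29.]
 [120.  29.]]
```

View pics/w3.png

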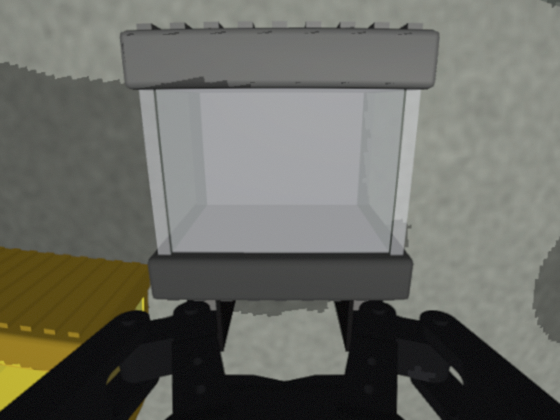

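The cell is square against both fingers, with near corners at (150,299) and (411,299) and far corners at (122,30) and (438,30). I'll compute its exact offset and the next leg.

```bash
cat > cellw.py <<'E'
from plan import *
def cell(c,px,p,a):
    P=onz(c,px,64); e=P[1]-P[0],P[2]-P[3]
    C=P.mean(0)[:2]; h=np.array([-np.sin(a),np.cos(a)]); n=np.array([h[1],-h[0]])
    print('edges',[np.linalg.norm(P[i]-P[(i+1)%4]).round(1) for i in range(4)],'ang',[np.degrees(np.arctan2(v[1],v[0])).round(1) for v in e],'tool',np.degrees(a).round(1))
    print('C',C.round(1),'bay',b(C).round(1),'ahead',(C-p[:2])@h,'right',(C-p[:2])@n)
E
python3 - <<'E'
from cellw import *
p,a,s=pose(); cell(load('wrist'),[(122,30),(438,30),(411,299),(150,299)],p,a)
E
```

```text
edges [np.float64(80.4), np.float64(78.0), np.float64(83.6), np.float64(78.3)] ang [np.float64(-9.4), np.float64(-9.2)] tool -9.4
C [ 591.3 -139.5] bay [ -58.5 -265.4] ahead 55.726410956422534 right -1.304222407430851
```

```bash
python3 -m creep '[{"linear":[0.008,-0.0023,0],"turn":0.042},{"linear":[0.008,-0.0023,0],"turn":0.042},{"linear":[0.0085,0,0],"turn":0},{"linear":[0.0085,0,0],"turn":0},{"linear":[0.0085,0,0],"turn":0},{"linear":[0.0085,0,0],"turn":0},{"linear":[0.0085,0,0],"turn":0},{"linear":[0.0085,0,0],"turn":0},{"linear":[0.0085,0,0],"turn":0},{"linear":[0.0085,0,0],"turn":0}]'
python3 - <<'E'
from plan import *
p,a,s=pose(); h=np.array([-np.sin(a),np.cos(a)]); print(np.degrees(a),b(p[:2]+55.7*h))
E
```

```text
t: 13.25
eef_pos: [599.9, -113.0, 33.2]
tool_rot: [[0.242, 0.97, -0.0], [0.97, -0.242, 0.0], [0.0, -0.0, -1.0]]
wrist_force: [0.4, -1.8, -1.0]
gripper_width: 0.525
finger_force: 0.0
-14.028122550773217 [ -27.0872935  -188.03013603]
```

```bash
python3 -m creep '[{"linear":[0.0085,0,0],"turn":0},{"linear":[0.0085,0,0],"turn":0},{"linear":[0.0085,0,0],"turn":0},{"linear":[0.0085,0,0],"turn":0},{"linear":[0.0085,0,0],"turn":0},{"linear":[0.0085,0,0],"turn":0},{"linear":[0.0085,0,0],"turn":0},{"linear":[0.008,0.004,0],"turn":-0.0725},{"linear":[0.008,0.004,0],"turn":-0.0725},{"linear":[0.008,0.004,0],"turn":-0.0725}]'
python3 -m creep '[{"linear":[0.008,0.004,0],"turn":-0.0725},{"linear":[0.008,0.004,0],"turn":-0.0725},{"linear":[0.003,0,0],"turn":0},{"linear":[0.003,0,0],"turn":0},{"linear":[0,0,0],"turn":0},{"linear":[0,0,0],"turn":0},{"linear":[0,0,0],"turn":0},{"linear":[0,0,0],"turn":0},{"linear":[0,0,0],"turn":0},{"linear":[0,0,0],"turn":0}]'
python3 - <<'E'
from plan import *
p,a,s=pose(); h=np.array([-np.sin(a),np.cos(a)]); print(p,np.degrees(a),b(p[:2]+55.7*h))
c=snap('wrist','w4')
E
```

```text
t: 14.25
eef_pos: [630.8, -33.8, 33.4]
tool_rot: [[0.025, 1.0, 0.001], [1.0, -0.025, 0.0], [0.0, 0.001, -1.0]]
wrist_force: [0.8, -3.2, -0.2]
gripper_width: 0.524
finger_force: 0.0
t: 15.25
eef_pos: [637.2, -12.5, 33.3]
tool_rot: [[-0.117, 0.993, -0.0], [0.993, 0.117, 0.0], [0.0, -0.0, -1.0]]
wrist_force: [0.6, -0.3, 0.1]
gripper_width: 0.527
finger_force: 0.0
[637.22020466 -12.49072678  33.29785751] 6.719449413604545 [  2.17343592 -89.05714597]
```

View pics/w4.png

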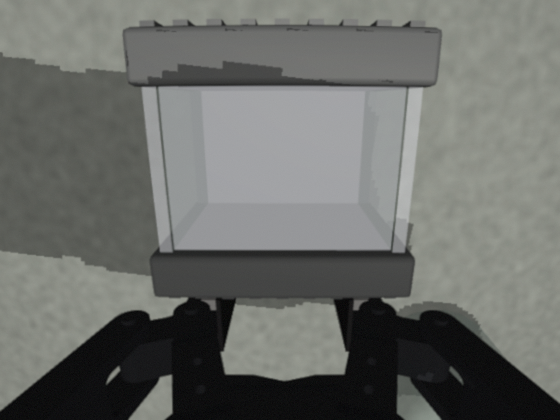

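The cell is still square to the fingers, with corners (124,29) to (413,297), and on the bay axis to within about 1.5 mm. I'll push it in.

```bash
python3 -m creep '[{"linear":[0.008,-0.0003,0],"turn":0},{"linear":[0.008,-0.0003,0],"turn":0},{"linear":[0.008,-0.0003,0],"turn":0},{"linear":[0.008,-0.0003,0],"turn":0},{"linear":[0.008,-0.0002,0],"turn":0},{"linear":[0.008,0,0],"turn":0},{"linear":[0.008,0,0],"turn":0},{"linear":[0.008,0,0],"turn":0},{"linear":[0.006,0,0],"turn":0},{"linear":[0.004,0,0],"turn":0}]'
python3 - <<'E'
from plan import *
p,a,s=pose(); h=np.array([-np.sin(a),np.cos(a)]); print(p,np.degrees(a),b(p[:2]+55.7*h),s['torque'])
E
```

```text
t: 16.3
eef_pos: [627.1, 61.5, 33.3]
tool_rot: [[-0.118, 0.993, 0.0], [0.993, 0.118, -0.0], [-0.0, 0.0, -1.0]]
wrist_force: [0.1, -2.6, -0.1]
gripper_width: 0.524
finger_force: 0.0
[627.11910259  61.53106948  33.33528315] 6.75674586950023 [  0.87160672 -14.3600057 ] [-0.49109595 -0.07183262  0.0103975 ]
```

```bash
python3 -m creep '[{"linear":[0.006,0,0],"turn":0},{"linear":[0.006,0,0],"turn":0},{"linear":[0.006,0,0],"turn":0},{"linear":[0.006,0,0],"turn":0},{"linear":[0.006,0,0],"turn":0},{"linear":[0.006,0,0],"turn":0},{"linear":[0.006,0,0],"turn":0},{"linear":[0.005,0,0],"turn":0},{"linear":[0.004,0,0],"turn":0},{"linear":[0.003,0,0],"turn":0}]'
python3 -m creep '[{"linear":[0.001,0,0],"turn":0},{"linear":[0.001,0,0],"turn":0},{"linear":[0.001,0,0],"turn":0},{"linear":[0.001,0,0],"turn":0},{"linear":[0.001,0,0],"turn":0},{"linear":[0,0,0],"turn":0},{"linear":[0,0,0],"turn":0},{"linear":[0,0,0],"turn":0},{"linear":[0,0,0],"turn":0},{"linear":[0,0,0],"turn":0}]'
python3 - <<'E'
from plan import *
p,a,s=pose(); h=np.array([-np.sin(a),np.cos(a)]); print(p,np.degrees(a),b(p[:2]+55.7*h),s['torque'])
E
```

```text
t: 17.3
eef_pos: [620.8, 114.9, 33.3]
tool_rot: [[-0.117, 0.993, -0.0], [0.993, 0.117, -0.0], [-0.0, -0.0, -1.0]]
wrist_force: [-0.5, -2.6, 0.7]
gripper_width: 0.528
finger_force: 0.0
t: 18.3
eef_pos: [620.3, 119.3, 33.3]
tool_rot: [[-0.117, 0.993, 0.0], [0.993, 0.117, -0.0], [-0.0, 0.0, -1.0]]
wrist_force: [1.1, -5.2, 0.8]
gripper_width: 0.529
finger_force: 0.0
[620.32593064 119.30313201  33.28595572] 6.719699632916853 [ 1.00267716 43.80995941] [-0.86615886 -0.02723933 -0.05261974]
```

Near home, the force is 5 N. I'll creep 5 mm more and watch for the back stop.

```bash
python3 -m creep '[{"linear":[0.001,0,0],"turn":0},{"linear":[0.001,0,0],"turn":0},{"linear":[0.001,0,0],"turn":0},{"linear":[0,0,0],"turn":0},{"linear":[0,0,0],"turn":0},{"linear":[0,0,0],"turn":0},{"linear":[0,0,0],"turn":0},{"linear":[0,0,0],"turn":0},{"linear":[0,0,0],"turn":0},{"linear":[0,0,0],"turn":0}]'
python3 - <<'E'
from plan import *
p,a,s=pose(); h=np.array([-np.sin(a),np.cos(a)]); print(p,np.degrees(a),b(p[:2]+55.7*h),s['torque'])
snap('scene'); snap('side')
E
```

```text
t: 19.3
eef_pos: [619.5, 122.6, 33.7]
tool_rot: [[-0.117, 0.993, -0.0], [0.993, 0.117, 0.0], [0.0, -0.0, -1.0]]
wrist_force: [-2.9, -4.2, 4.1]
gripper_width: 0.53
finger_force: 0.0
[619.49894191 122.63055495  33.74652027] 6.745655773248239 [ 0.55025275 47.21192402] [-0.64198905  0.19883551 -0.03170754]
```

```bash
python3 -m creep '[{"linear":[0.001,0,0],"turn":0},{"linear":[0.001,0,0],"turn":0},{"linear":[0.001,0,0],"turn":0},{"linear":[0,0,0],"turn":0},{"linear":[0,0,0],"turn":0},{"linear":[0,0,0],"turn":0},{"linear":[0,0,0],"turn":0},{"linear":[0,0,0],"turn":0},{"linear":[0,0,0],"turn":0},{"linear":[0,0,0],"turn":0}]'
python3 - <<'E'
from plan import *
p,a,s=pose(); h=np.array([-np.sin(a),np.cos(a)]); print(p,np.degrees(a),b(p[:2]+55.7*h),s['torque'],s['wrist_force'])
E
```

```text
t: 20.4
eef_pos: [619.2, 122.8, 33.7]
tool_rot: [[-0.115, 0.993, -0.0], [0.993, 0.115, -0.005], [-0.005, -0.001, -1.0]]
wrist_force: [-1.7, -14.4, 5.5]
gripper_width: 0.53
finger_force: 0.0
[619.23651471 122.76042365  33.74858554] 6.613242958901397 [ 0.43377315 47.37168074] [-2.32330891  0.11391707 -0.11311828] [ -1.73192068 -14.36373091   5.50221981]
```

The tool stopped moving and the force rose to 14 N, so the cell is against the back stop. I'll retreat straight out and rise.

```bash
python3 -m creep '[{"linear":[-0.004,0,0],"turn":0},{"linear":[-0.01,0,0],"turn":0},{"linear":[-0.02,0,0],"turn":0},{"linear":[-0.02,0,0],"turn":0},{"linear":[-0.02,0,0],"turn":0},{"linear":[0,0,-0.03],"turn":0},{"linear":[0,0,-0.045],"turn":0},{"linear":[0,0,-0.045],"turn":0},{"linear":[0,0,-0.045],"turn":0},{"linear":[0,0,0],"turn":0}]'
python3 - <<'E'
from plan import *
c=snap('wrist','w5')
t=w(-105,-9); go(*t,150,6.5,8); print(b(pose()[0]))
print('expected cell corners',proj(c,[[*w(x,47+y),64] for x,y in((-42,42),(42,42),(42,-42),(-42,-42))]).round())
E
```

```text
t: 21.4
eef_pos: [631.1, 52.5, 205.7]
tool_rot: [[-0.118, 0.993, 0.011], [0.993, 0.118, 0.002], [0.001, 0.011, -1.0]]
wrist_force: [1.1, -0.5, -0.0]
gripper_width: 0.529
finger_force: 0.0
[630.2  52.4 202.2] 6.8 (8, array([ 0.0088, -0.0135]), np.float64(0.0065), 'turn', np.float64(0.0006))
[  2.82762561 -79.48555387]
expected cell corners [[216. -36.]
 [338. -35.]
 [334.  91.]
 [221.  91.]]
```

View pics/w5.png

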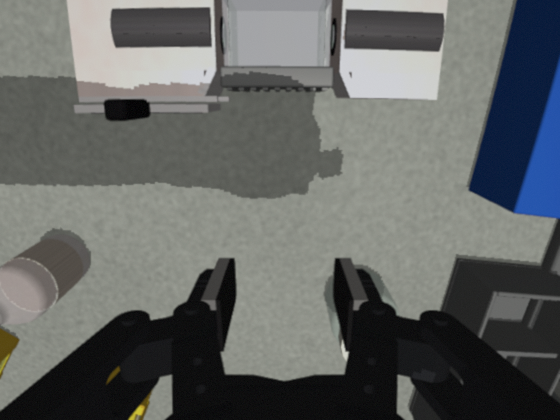

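The cell sits square in the bay with its near bar at (220–333, 66–88), ribs outward, and the tab at (127,109). I'll go to the tab.

```bash
python3 -m creep '[{"linear":[0.0176,-0.027,0],"turn":0},{"linear":[0.0176,-0.027,0],"turn":0},{"linear":[0.0176,-0.027,0.01],"turn":0},{"linear":[0.0176,-0.027,0.02],"turn":0},{"linear":[0,0,0.02],"turn":0.005},{"linear":[0,0,0.02],"turn":0},{"linear":[0,0,0.02],"turn":0},{"linear":[0,0,0.015],"turn":0},{"linear":[0,0,0.005],"turn":0},{"linear":[0,0,0],"turn":0}]' 0.06
python3 -c "
from plan import *
p=pose();print(p[0],b(p[0]))"
```

```text
t: 22.45
eef_pos: [511.7, 109.2, 86.7]
tool_rot: [[-0.113, 0.994, -0.003], [0.994, 0.113, -0.0], [0.0, -0.003, -1.0]]
wrist_force: [1.0, -0.6, 0.6]
gripper_width: 0.704
finger_force: 0.0
[511.68977227 109.15120715  86.74656268] [-108.14937307   -9.10754486]
```

```bash
python3 -m creep '[{"linear":[0,0.003,-0.006],"turn":0},{"linear":[0,0,0],"turn":0},{"linear":[0,0,0],"turn":0},{"linear":[0,0,0],"turn":0},{"linear":[0,0,0],"turn":0},{"linear":[0,0,0],"turn":0},{"linear":[0,0,0],"turn":0},{"linear":[0,0,0],"turn":0},{"linear":[0,0,0],"turn":0},{"linear":[0,0,0],"turn":0}]' 0.0
python3 -m creep '[{"linear":[0,0.006,0],"turn":0},{"linear":[0,0.012,0],"turn":0},{"linear":[0,0.012,0],"turn":0},{"linear":[0,0.012,0],"turn":0},{"linear":[0,0.012,0],"turn":0},{"linear":[0,0.012,0],"turn":0},{"linear":[0,0.012,0],"turn":0},{"linear":[0,0.012,0],"turn":0},{"linear":[0,0.008,0],"turn":0},{"linear":[0,0.003,0],"turn":0}]'
python3 -m creep '[{"linear":[0,0.002,0],"turn":0},{"linear":[0,0.001,0],"turn":0},{"linear":[0,0.001,0],"turn":0},{"linear":[0,0.001,0],"turn":0},{"linear":[0,0,0],"turn":0},{"linear":[0,0,0],"turn":0},{"linear":[0,0,0],"turn":0},{"linear":[0,0,0],"turn":0},{"linear":[0,0,0],"turn":0},{"linear":[0,0,0],"turn":0}]'
python3 -c "
from plan import *
p=pose();print(p[0],b(p[0]))"
```

```text
t: 23.45
eef_pos: [516.5, 109.7, 95.5]
tool_rot: [[-0.112, 0.994, 0.002], [0.994, 0.112, 0.001], [0.0, 0.002, -1.0]]
wrist_force: [-0.5, 1.3, 5.2]
gripper_width: 0.175
finger_force: 58.9
t: 24.45
eef_pos: [617.3, 120.6, 95.6]
tool_rot: [[-0.112, 0.994, 0.002], [0.994, 0.112, -0.0], [-0.001, 0.002, -1.0]]
wrist_force: [-1.1, -2.6, 6.2]
gripper_width: 0.173
finger_force: 59.1
t: 25.45
eef_pos: [619.5, 120.8, 95.5]
tool_rot: [[-0.112, 0.994, -0.002], [0.994, 0.112, -0.001], [-0.001, -0.002, -1.0]]
wrist_force: [-7.9, -3.1, 10.0]
gripper_width: 0.17
finger_force: 59.6
[619.53077401 120.78708177  95.50578779] [  0.31075574 -10.32232526]
```

The gate is at the shut stop: 8 N of force and a travel of 103–105 mm. I'll relax, release, rise and look.

```bash
python3 -m creep '[{"linear":[0,-0.001,0],"turn":0},{"linear":[0,-0.001,0],"turn":0},{"linear":[0,0,0],"turn":0},{"linear":[0,0,0],"turn":0},{"linear":[0,0,0],"turn":0},{"linear":[0,0,-0.02],"turn":0},{"linear":[0,0,-0.03],"turn":0},{"linear":[0,0,-0.04],"turn":0},{"linear":[0,0,-0.03],"turn":0},{"linear":[0,0,0],"turn":0}]' 0.06
python3 -m creep '[{"linear":[-0.02,0,0],"turn":0},{"linear":[-0.02,0,0],"turn":0},{"linear":[-0.02,0,0],"turn":0},{"linear":[-0.02,0,0],"turn":0},{"linear":[-0.01,0,0],"turn":0},{"linear":[0,0,0],"turn":0},{"linear":[0,0,0],"turn":0},{"linear":[0,0,0],"turn":0},{"linear":[0,0,0],"turn":0},{"linear":[0,0,0],"turn":0}]'
python3 - <<'E'
from plan import *
c=snap('wrist'); d=snap('scene')
print('tab shut top',proj(c,[[*w(0,-9),105]]).round(),proj(d,[[*w(0,-9),105]]).round())
a=c['image'][0:180,100:480,::-1]; e=d['image'][262:400,262:407,::-1]
r=lambda i,s: cv2.resize(np.ascontiguousarray(i),s,interpolation=cv2.INTER_CUBIC)
cv2.imwrite('pics/fin.png',np.vstack([r(a,(600,284)),np.hstack([r(e,(320,305)),r(e[20:90,20:90],(280,305))])]))
E
```

```text
t: 26.45
eef_pos: [621.0, 121.6, 219.6]
tool_rot: [[-0.112, 0.994, 0.008], [0.994, 0.112, 0.002], [0.001, 0.008, -1.0]]
wrist_force: [0.4, 0.2, 1.1]
gripper_width: 0.701
finger_force: 0.0
t: 27.45
eef_pos: [629.1, 32.4, 214.3]
tool_rot: [[-0.113, 0.994, 0.0], [0.994, 0.113, 0.0], [0.0, 0.0, -1.0]]
wrist_force: [-0.1, 0.5, -0.5]
gripper_width: 0.7
finger_force: 0.0
tab shut top [[285.  80.]] [[307. 300.]]
```

View pics/fin.png

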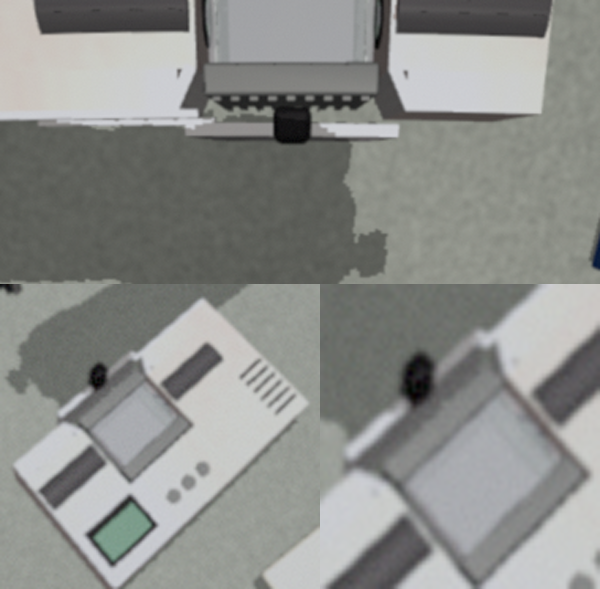

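The tab is at wrist (285,79), which matches the shut prediction of (285,80). The cell sits square against the back stop with its windows to the ports, and the gripper is clear.

```bash
python3 -c "
from rig import arm
print(arm.finish_job())"
```

```text
the job is handed in; nothing more can be done
None
```

I handed in the job with the gate shut and the cell home against the back stop, windows facing the ports, the robot clear and about 27 s of the 67 s used; no verdict came back.

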